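# Load the right heater insert and lock it

### The job

Of the three round aluminium tube inserts on the bench, choose the one that fits the heater dock's blue bay snugly (the largest that will go in) and slide it fully home against the back of the bay. Then wind the handwheel on the dock by its red crank knob clockwise, a full turn and a bit, to its stop, so that the orange gate locks the insert in. Leave the insert upright, and leave the other two inserts and everything else on the bench where they are.

Things in the scene. Friction and masses are not known exactly. Their poses are not given: they have to be found in the camera images.
- insert_a: round aluminium tube insert, a plain solid cylinder standing on the bench, 51 mm diameter, 50 mm tall, about 0.23 kg, ring of small black wells on top; origin centre of underside, z up. Too small for the bay: it would rattle.
- insert_b: round aluminium tube insert, a plain solid cylinder standing on the bench, 60 mm diameter, 50 mm tall, about 0.32 kg, ring of small black wells on top; origin centre of underside, z up. The one that fits the bay.
- insert_c: round aluminium tube insert, a plain solid cylinder standing on the bench, 69 mm diameter, 50 mm tall, about 0.42 kg, ring of small black wells on top; origin centre of underside, z up. Too big for the bay.
- dock: white heater dock, fixed to the bench. Origin on the bench top at the centre of a seated insert; +x points into the bay, +y left seen so, z up. Behind the bay a white housing, x 40 to 170 mm, y -85 to +85 mm, 52 mm high, carries the handwheel. A white gate guide block, 28 mm high, stands beside the mouth at x = -45 to -31, y = -99 to -63 mm
- bay_home (a point): the dock's origin, same axes: where the underside centre of a fully seated 60 mm insert lies (2 mm side play). The bay is a blue U, 30 mm high, open above and at -x, with no floor or step: the insert slides on the bench. Side walls' inner faces at y = +-32 mm (64 mm wide) from x = -18 to +30 mm; back stop face at x = +30 mm
- bay_mouth (a point): middle of the bay's mouth on the bench, at dock x = -45, y = 0 mm. From the walls' front ends (x = -18 mm) two blue wings, 28 mm high, flare out to here, where the mouth is about 107 mm wide
- wheel_axis (a point): point on the vertical axis of the handwheel, at the level of its upper face, 64 mm above the bench (dock frame x = 95, y = 0 mm). The handwheel is a dark steel disc of 110 mm diameter
- wheel (a joint): angle of the handwheel in rad, growing clockwise seen from above. 0 = open stop, 7.1 = closed stop; it begins between 0 and 0.5. It turns stiffly (about 0.05 N m) and stays where it is left. It drives the orange gate 3.8 mm per rad
- crank_grip (a point): grip point on the red upright crank knob of the handwheel, 43 mm off the wheel's axis, 90 mm above the bench; knob 16 mm diameter, 64 to 102 mm above the bench. The knob spins freely on its own vertical axis, so it can be held with a fixed hand direction while it is led round
- gate_tip (a point): centre of the end of the orange gate, a bar 8 mm thick (along dock x), 31 to 41 mm above the bench, at dock x = -38 mm, just behind a seated insert. Its end is at dock y = -37 mm with the wheel at 0 (clear of the way in) and moves along dock +y to y = -10 mm at the closed stop, locking the insert in; an insert not home blocks it
- spray_bottle: lilac spray bottle with black trigger head, 80 mm wide, 193 mm tall; origin centre of underside. A bystander
- tip_box: clear pipette-tip box with green lid, 87 x 122 x 57 mm; origin centre of underside. A bystander
- tube_rack: yellow tube rack 70 x 200 mm, 57 mm tall with its tubes; origin centre of underside. A bystander
- reagent_bottle: amber reagent bottle with blue cap, 64 mm diameter, 130 mm tall; origin centre of underside. A bystander
- timer: small white bench timer lying flat, 65 x 65 x 20 mm; origin centre of underside. A bystander
Not all that is in view belongs to the job. What is shaped like the insert_b but green, pink or purple is not meant.

How it is judged:
By the outcome, as a careful person would: the job done as asked, in the order asked, and still so for the second after the job is handed in, with the robot touching nothing.
It also fails if it takes over 70 s, if anything falls off the work surface, if the arm or the gripper's body presses on something with over 40 N, if the wrist force passes 120 N, or if a joint passes its speed limit or range.

### The arm

A 6-joint arm with a two-finger parallel gripper is mounted at the origin on the work surface. World frame = base frame: x ahead of the robot, y to its left, z up, the work surface at z = 0. Lengths are in m, angles in degrees, forces in N, time in s.
With the tool pointing down it reaches from about 0.25 to 0.725 m from the base axis. Payload 9.7 kg.
Tool frame: the origin (TCP) lies at the very end of the fingers, on their centre line; the grasp point (between the pads) lies 19 mm behind it; y points along the fingers, x is the direction in which the jaws open and shut, and the axes are right-handed (so a half turn about y gives the same grasp; the last joint's range is limited). The gripper opens to 85 mm and grips with 20 to 120 N. Pads are 22 mm wide; open, the fingers measure 114 mm over their backs; the gripper's body (76 mm by 85 mm) begins 54 mm behind the grasp point. The pads swing forward as they close: fully open they stand 13 mm farther back than shut.
Start: joints at [67.208, 4.979, 10.078, 95.1, 0, 90], TCP at [0.213, 0.507, 0.231] pointing down, gripper open.
Joint ranges: [-179.16, 179.16], [-48.56, 103.87], [-65.8, 70.77], [-126.05, 130.52], [-82.76, 87.17], [-180, 180]. Speed limits (degrees/s): [127.2, 127.2, 147.25, 180, 180, 180].

### API

Orientations are given as [roll, pitch, yaw] about the fixed x, y, z axes, in that order (R = Rz(yaw) Ry(pitch) Rx(roll)).
In Python, from workcell import bot gives the robot as it stands.
- The arm moves only by the shell command python3 -m jog 'ROWS' [FORCE]. ROWS is JSON, a list of rows, each an object with "rotation": the turn, a rotation vector about the world's x, y, z in degrees, a list of three; "travel": the shift along the world's x, y, z in mm, a list of three; "jaw": the gripper command: -1 is shut, 1 is fully open, values between are in proportion. In form: [{"rotation": [rx, ry, rz], "travel": [x, y, z], "jaw": jaw}, ...]. A call has 1 to 8 rows; each row shifts and turns the commanded pose from where the row before left it; what a row does not reach is not made up. A row lasts 1/8 s, in which the tool goes at most 62.5 mm and 10.7 degrees, less where a joint would pass 70% of its speed; a pose out of reach is approached as far as the arm can. A call with a gripper value outside its range is refused whole. The fingers move at their own pace and stop on an object; FORCE is the grip in N (left out, the last holds). Time passes only in rows, so rows that do not move let the fingers close. It gives the time, the measured TCP pose, the force and the opening at its end, in the units of the state.
- bot.get_obs(): the state, without advancing time (a new reading comes with each control period).
- bot.camera(name): name is "scene" or "side" or "wrist"; returns the picture (480x640x3 uint8, red, green, blue); there is no depth.
- bot.camera_params(name): a dict with "K" (3x3 intrinsics, pixels), "view" (4x4, takes a point from world to camera coordinates). Camera axes: x right, y up, looking along -z (the intrinsics and any distortion apply to the point x, -y, -z); pixel columns grow to the right and rows downward; lengths in m; the calibration is good to about 2 mm. A picture is of the moment at which its call begins: read the wrist's pose just before it. camera_params takes no time and is no camera call; for the wrist camera it gives the pose at the moment of the call.
- bot.job_done(): hands the job in, once; it reports no verdict.
Trained networks look in the newest picture that a camera, given by its name, has taken for a name from the list of things; names that differ only in an ending like _2 or _b are one class to them, and where a whole thing is asked for, a point or a joint stands for the part that bears it (a point fixed in the world has none). Each returns a list of dicts, best first, with "score" (0 to 1); they miss things now and then, are a little off and sometimes report something else, mostly with a low value. They report only what shows in the picture. A call takes as long as a camera call. They do not tell look-alikes from the thing itself.
- bot.recognise(camera, thing): "xy" ([column, row] in pixels, amid what is visible of it).
- bot.trace(camera, thing): "mask" (480x640 bool, what is visible of it) and "xy" ([column, row] in pixels, amid what is visible of it).
The state is a dict: "time": time; "q": joint angles; "qd": joint speeds; "joint_efforts": joint torques, N m; "ee_pos": TCP position; "tcp_rot": TCP orientation; "wrist_force": force on the tool from outside, world axes, zero at the start; "torque": the same for the moment, N m; "opening": finger opening in m.
Only numpy, scipy, OpenCV 4.12 (cv2) and the standard library are available. Lean on these libraries where they do the work, as an engineer would, in place of code of your own. Each camera call takes 0.05 s, during which the arm holds its last target.

## Working session

There is one attempt and no reset: what is moved stays moved. The work goes in short steps, Python scripts to look and compute and a shell command to move; the robot and the scene stay as the last step left them, time stands still between calls to the robot, and variables do not carry over. Pictures are saved under pics/ and viewed, and the job is handed in when it is done.

```bash
mkdir -p pics; ls
python3 - <<'E'
from workcell import bot
import cv2
print(bot.get_obs())
for c in ["scene","side","wrist"]:
    im=bot.camera(c); cv2.imwrite(f"pics/{c}0.png",im[:,:,::-1])
    p=bot.camera_params(c); print(c,p)
E
```

```text
pics
{'time': 0.0, 'q': array([6.72105557e+01, 5.01245962e+00, 1.00350598e+01, 9.51009344e+01,
       2.49588606e-03, 8.99982650e+01]), 'qd': array([ 0.0674524 ,  0.0595707 ,  0.03776421, -0.07193702,  0.02499559,
       -0.0499361 ]), 'joint_efforts': array([ 1.33673915e-03, -5.20391679e+01,  4.64798605e+01,  1.63056829e-02,
       -6.32442698e-05,  1.83650087e-06]), 'ee_pos': array([0.21293793, 0.50685272, 0.23057546]), 'tcp_rot': array([-8.99975017e+01,  7.83341163e-02,  6.72122907e+01]), 'wrist_force': array([-0.2296363 , -0.08497722, -0.17439606]), 'torque': array([-0.02710852,  0.00880737,  0.01512063]), 'opening': 0.08537244880602524}
scene {'K': array([[477.58192739,   0.        , 321.04194406],
       [  0.        , 477.58192739, 244.98678098],
       [  0.        ,   0.        ,   1.        ]]), 'view': array([[ 1.27140509e-02,  9.99919051e-01, -4.94279846e-04,
        -1.68813929e-02],
       [-7.56622412e-01,  9.94368932e-03,  6.53776452e-01,
         4.22052141e-01],
       [ 6.53728445e-01, -7.93816389e-03,  7.56687588e-01,
        -1.78287393e+00],
       [ 0.00000000e
[... 303 characters left out ...]
      [ 0.02942155,  0.70106105,  0.71249406, -0.10994505],
       [-0.04968994, -0.71089553,  0.70154006, -1.18716197],
       [ 0.        ,  0.        ,  0.        ,  1.        ]])}
wrist {'K': array([[356.45572791,   0.        , 318.19219903],
       [  0.        , 356.45572791, 245.46250832],
       [  0.        ,   0.        ,   1.        ]]), 'view': array([[ 3.87609695e-01,  9.21823486e-01, -4.29224338e-04,
        -5.49652448e-01],
       [-8.71621137e-01,  3.66348894e-01, -3.25676343e-01,
         4.12808362e-02],
       [-3.00058856e-01,  1.26609429e-01,  9.45481219e-01,
        -3.81837832e-01],
       [ 0.00000000e+00,  0.00000000e+00,  0.00000000e+00,
         1.00000000e+00]])}
```

View pics/scene0.png

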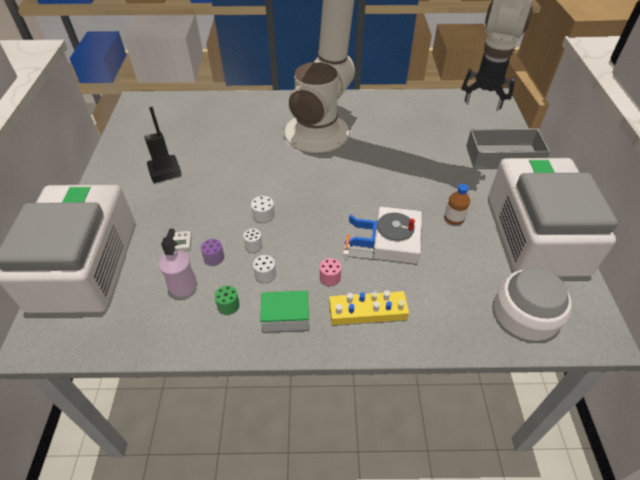

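View pics/side0.png

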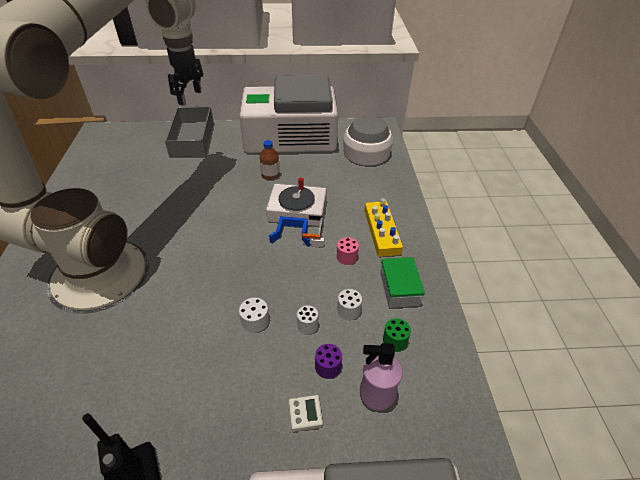

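View pics/wrist0.png

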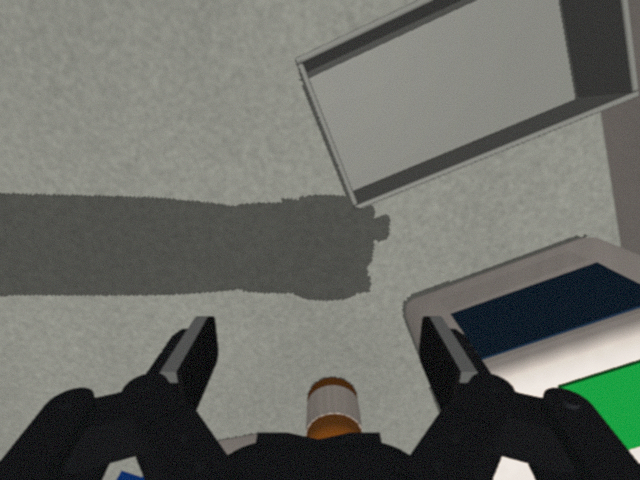

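The scene shows three grey inserts, at (262,208), (252,240) and (264,268). The green, purple and pink ones are look-alikes. The dock is at about (385,235), with its mouth facing world -y. Next I'll measure them with both cameras.

```bash
cat > h.py <<'E'
import numpy as np, cv2
from workcell import bot
P={}
def prm(c):
    p=bot.camera_params(c); return np.array(p["K"]),np.array(p["view"])
def ray(c,xy,prmv=None):
    K,V=prmv or prm(c)
    d=np.array([(xy[0]-K[0,2])/K[0,0],-(xy[1]-K[1,2])/K[1,1],-1.0])
    R=V[:3,:3];o=-R.T@V[:3,3]
    return o,R.T@d
def onz(c,xy,z,prmv=None):
    o,d=ray(c,xy,prmv); return o+d*(z-o[2])/d[2]
def proj(c,p,prmv=None):
    K,V=prmv or prm(c)
    q=V[:3,:3]@np.asarray(p)+V[:3,3]
    return np.array([K[0,0]*q[0]/-q[2]+K[0,2],K[1,1]*-q[1]/-q[2]+K[1,2]])
def tri(c):
    A=np.zeros((3,3));b=np.zeros(3)
    for cam,xy in c:
        o,d=ray(cam,xy);d=d/np.linalg.norm(d);M=np.eye(3)-np.outer(d,d);A+=M;b+=M@o
    return np.linalg.solve(A,b)
E
python3 - <<'E'
from h import *
for c in ["scene","side"]:
    bot.camera(c)
    for t in ["insert_b","bay_home","bay_mouth","wheel_axis","crank_grip","gate_tip"]:
        try:
            r=bot.recognise(c,t)
            print(c,t,[(np.round(x["xy"],1).tolist(),round(x["score"],2)) for x in r][:8])
        except Exception as e: print(t,e)
    for x in bot.trace(c,"insert_b"):
        m=x["mask"]; ys,xs=np.nonzero(m); print(c,"mask",np.round(x["xy"],1),round(x["score"],2),xs.min(),xs.max(),ys.min(),ys.max(), onz(c,x["xy"],.025).round(4))
E
python3 - <<'E'
from h import *
for c,(x0,y0,x1,y1) in {"scene":(200,180,440,340),"side":(230,170,430,370)}.items():
    im=bot.camera(c)[y0:y1,x0:x1,::-1]
    s=min(800/(x1-x0),600/(y1-y0)); cv2.imwrite(f"pics/{c}1.png",cv2.resize(im,None,fx=s,fy=s,interpolation=cv2.INTER_CUBIC))
E
```

```text
scene insert_b [([261.9, 211.2], 0.95), ([226.6, 299.4], 0.93), ([330.0, 269.9], 0.74), ([255.7, 238.9], 0.73), ([213.4, 250.0], 0.67)]
scene bay_home [([388.9, 236.2], 0.87), ([396.5, 225.7], 0.43)]
scene bay_mouth [([394.0, 238.9], 0.72)]
scene wheel_axis [([391.7, 237.1], 0.72)]
scene crank_grip [([397.0, 224.8], 0.69)]
scene gate_tip [([349.8, 248.1], 0.46)]
scene mask [212.1 251.5] 0.9 201 225 237 265 [ 0.6001 -0.3031  0.025 ]
scene mask [332.  272.1] 0.81 320 341 257 284 [0.679  0.0386 0.025 ]
scene mask [253.5 235.9] 0.75 244 262 228 251 [ 0.5415 -0.1892  0.025 ]
scene mask [225.6 298.3] 0.71 215 239 285 313 [ 0.7626 -0.2453  0.025 ]
scene mask [263.6 210. ] 0.63 252 274 196 221 [ 0.434  -0.1665  0.025 ]
scene mask [263.1 269.1] 0.59 254 275 255 281 [ 0.666  -0.1526  0.025 ]
scene mask [396.3 226.2] 0.25 377 414 211 240 [0.508  0.2364 0.025 ]
scene mask [182.  243.2] 0.22 174 191 231 250 [ 0.5673 -0.395   0.025 ]
side insert_b [([251.9, 314.4], 0.97), ([400.3, 336.1], 0.93), ([307.8, 321.5], 0.84), ([382.6, 374.9], 0.73), ([349.4, 307.9], 0.7), ([345.3, 251.4], 0.65), ([326.7, 359.2], 0.59)]
side bay_home [([298.8, 210.5], 0.63)]
side bay_mouth [([301.5, 209.6], 0.94), ([310.1, 233.6], 0.74)]
side wheel_axis [([297.2, 207.5], 0.75), ([269.3, 160.0], 0.72)]
side crank_grip [([297.2, 194.0], 0.79)]
side gate_tip [([300.5, 212.1], 0.24)]
side mask [308.8 319.6] 0.76 297 317 306 334 [ 0.562  -0.1927  0.025 ]
side mask [398.  332.2] 0.73 383 410 318 351 [ 0.7714 -0.2379  0.025 ]
side mask [251.6 315. ] 0.69 239 268 298 331 [ 0.4236 -0.173   0.025 ]
side mask [327.4 359.8] 0.65 315 342 344 379 [ 0.5996 -0.3016  0.025 ]
side mask [345.9 251.7] 0.61 337 357 238 264 [0.6734 0.0264 0.025 ]
side mask [348.8 306.7] 0.6 338 361 289 319 [ 0.6625 -0.1594  0.025 ]
side mask [298.8 209.7] 0.24 266 327 179 246 [0.5463 0.2074 0.025 ]
```

View pics/scene1.png

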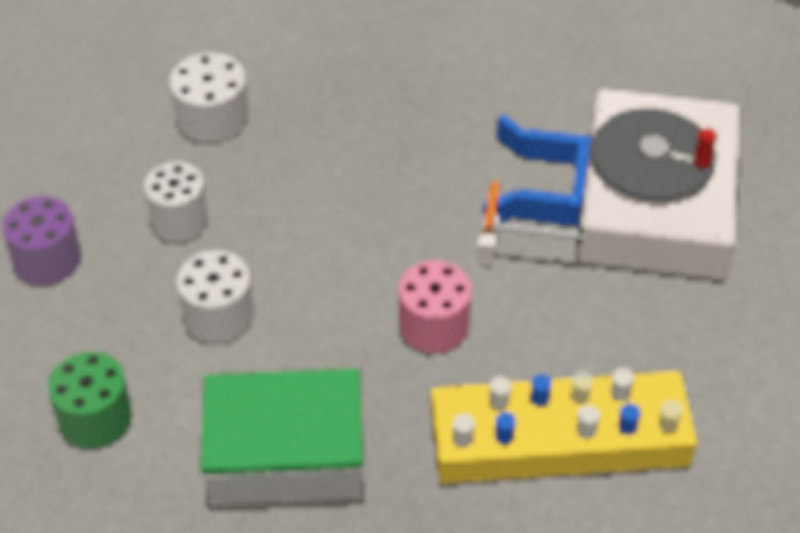

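View pics/side1.png

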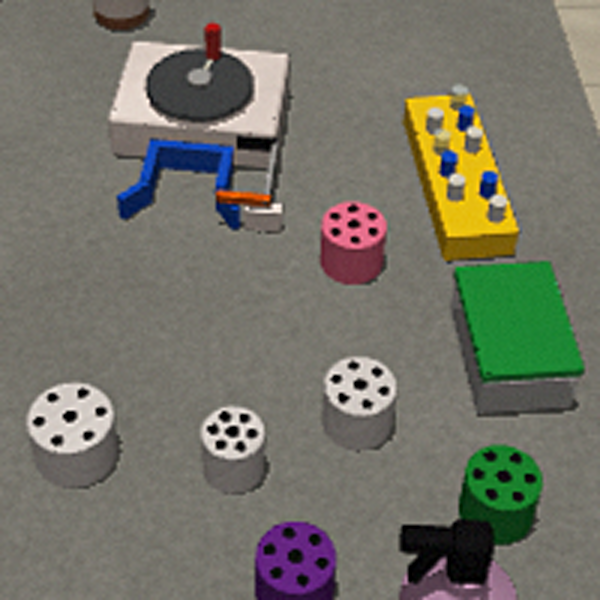

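The three candidates are (262,203), the largest, (252,235), the smallest, and (264,263), the middle one. I'll check their diameters in mm and fit the dock pose from the housing corners and wheel hub.

```bash
cat > d.py <<'E'
from h import *
from scipy.optimize import least_squares
PR={c:prm(c) for c in("scene","side")}
S=lambda u,v:(200+u/3.3333,180+v/3.3333)
D=lambda u,v:(230+u/3,170+v/3)
for n,s,d,w in [("c",S(207,77),D(69,416),89),("a",S(173,183),D(232,431),65),("b",S(213,277),D(360,384),73)]:
    t=tri([("scene",s),("side",d)]); q=PR["side"][1][:3]@np.r_[t,1]
    print(n,t.round(4),onz("scene",s,.05).round(4),onz("side",d,.05).round(4),"diam(mm)",1000*w/3*-q[2]/439)
obs=[("scene",S(598,92),(40,85,52)),("scene",S(740,102),(170,85,52)),("scene",S(732,247),(170,-85,52)),("scene",S(581,236),(40,-85,52)),("scene",S(654,146),(95,0,64)),
("side",D(135,43),(170,85,52)),("side",D(289,53),(170,-85,52)),("side",D(278,143),(40,-85,52)),("side",D(110,128),(40,85,52)),("side",D(200,76),(95,0,64))]
def W(p,l):
    c,s=np.cos(p[2]),np.sin(p[2]);l=np.array(l)/1000
    return np.array([p[0]+c*l[0]-s*l[1],p[1]+s*l[0]+c*l[1],l[2]])
f=lambda p:np.concatenate([proj(c,W(p,l),PR[c])-np.array(xy) for c,xy,l in obs])
if __name__=="__main__":
    r=least_squares(f,[.5,.1,1.5]); print("dock",r.x.round(4),np.degrees(r.x[2])); print(r.fun.reshape(-1,2).round(1).tolist())
    for k,l in dict(mouth=(-45,0,0),axis=(95,0,64)).items(): print(k,W(r.x,l).round(4))
    g=tri([("scene",S(706,150)),("side",D(212,40))]);print("knob",g.round(4))
E
python3 d.py
```

```text
c [ 0.4283 -0.17    0.048 ] [ 0.4292 -0.1691  0.05  ] [ 0.4292 -0.1725  0.05  ] diam(mm) 71.22204169507984
a [ 0.5583 -0.1905  0.0473] [ 0.5601 -0.1896  0.05  ] [ 0.5586 -0.1929  0.05  ] diam(mm) 51.63936951590293
b [ 0.6643 -0.1492  0.0482] [ 0.6647 -0.1482  0.05  ] [ 0.6647 -0.1516  0.05  ] diam(mm) 59.88172968521228
dock [0.5275 0.1295 1.4076] 80.6477770358834
[[-1.9, -1.2], [-1.3, 0.3], [0.2, -0.3], [-1.2, -2.3], [-1.4, 2.1], [-0.7, -2.0], [1.2, -1.2], [0.7, -3.7], [-0.3, -3.4], [0.6, 1.3]]
mouth [0.5202 0.0851 0.    ]
axis [0.543  0.2232 0.064 ]
knob [0.5543 0.2688 0.0788]
```

Diameters come out at 71, 52 and 60 mm, so insert_b is at scene pixel (264,263), side (350,298), world about (0.665,-0.150). Next I'll move toward it and take a wrist picture of the dock on the way.

```bash
python3 -m jog '[{"rotation":[0,0,-6],"travel":[30,-50,5],"jaw":1},{"rotation":[0,0,-6],"travel":[30,-50,5],"jaw":1},{"rotation":[0,0,-6],"travel":[30,-50,5],"jaw":1},{"rotation":[0,0,-6],"travel":[30,-50,5],"jaw":1},{"rotation":[0,0,-6],"travel":[30,-50,5],"jaw":1},{"rotation":[0,0,-6],"travel":[30,-50,5],"jaw":1},{"rotation":[0,0,-6],"travel":[30,-50,0],"jaw":1}]'
python3 - <<'E'
from h import *
print(bot.get_obs()["ee_pos"]);p=prm("wrist")
im=bot.camera("wrist"); cv2.imwrite("pics/w1.png",im[:,:,::-1]); np.savez("w1.npz",im=im,K=p[0],V=p[1])
E
```

```text
time: 1.92
ee_pos: [0.4238, 0.1553, 0.2619]
tcp_rot: [-90.0, -0.1, 25.0]
wrist_force: [0.2, 1.7, 0.7]
opening: 0.0854
[0.42384141 0.1553467  0.26190991]
```

View pics/w1.png

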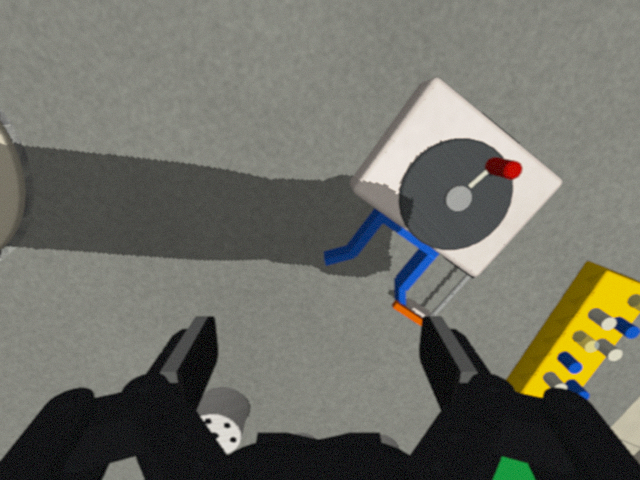

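Run:
```python
import cv2
im=cv2.imread("pics/w1.png")[70:330,300:580]
cv2.imwrite("pics/w1z.png",cv2.resize(im,None,fx=2.3,fy=2.3,interpolation=cv2.INTER_CUBIC))
```

```text
(no output)
```

View pics/w1z.png

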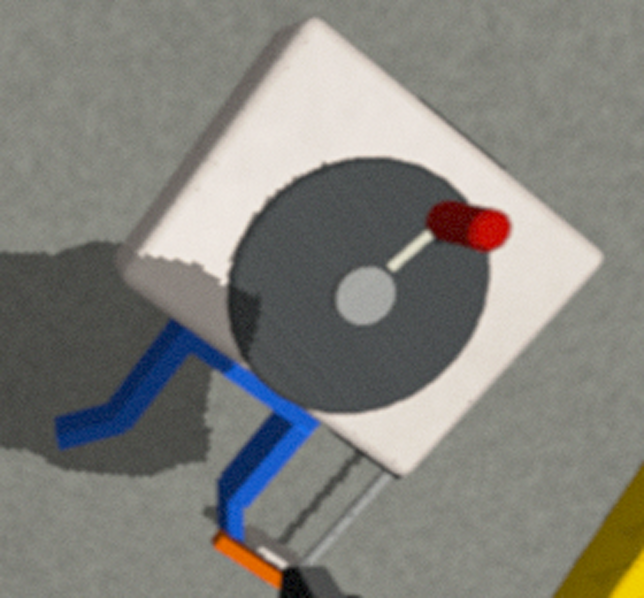

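```bash
cat > d2.py <<'E'
from d import *
z=np.load("w1.npz"); PR["wrist"]=(z["K"],z["V"])
Z=lambda u,v:(300+u/2.3,70+v/2.3)
ow=[("wrist",Z(315,17),(170,85,52)),("wrist",Z(603,258),(170,-85,52)),("wrist",Z(403,474),(40,-85,52)),("wrist",Z(124,260),(40,85,52)),("wrist",Z(359,284.5),(95,0,64))]
def fit(o):
    f=lambda p:np.concatenate([proj(c,W(p,l),PR[c])-np.array(xy) for c,xy,l in o])
    r=least_squares(f,[.5,.1,1.4],loss="soft_l1"); return r.x,f(r.x).reshape(-1,2)
if __name__=="__main__":
  for o in (ow,ow+obs):
    x,res=fit(o); print(x[:2].round(4),np.degrees(x[2]).round(2),res.round(1).tolist())
  x,_=fit(ow); 
  k=onz("wrist",Z(490,229),.102,PR["wrist"]); ax=W(x,(95,0,64)); v=(k-ax)[:2]; print("knob",k.round(4),"axis",ax.round(4),np.linalg.norm(v),"az",np.degrees(np.arctan2(v[1],v[0])))
  print("b from side/scene; knob scene",onz("scene",S(706,133),.102,PR["scene"]).round(4),onz("side",D(212,27),.102,PR["side"]).round(4))
  im=z["im"][:,:,::-1].copy()
  for l in [(30,32,30),(30,-32,30),(-18,32,30),(-18,-32,30),(-45,53.5,28),(-45,-53.5,28),(-34,-37,41),(-42,-37,41),(95,43,64),(95,-43,64),(-45,-63,28)]:
    p=proj("wrist",W(x,l),PR["wrist"]); cv2.circle(im,tuple(int(round(a)) for a in p),1,(0,255,0),-1)
  cv2.imwrite("pics/w1o.png",cv2.resize(im[70:330,300:580],None,fx=2.3,fy=2.3,interpolation=cv2.INTER_NEAREST))
E
python3 d2.py
```

```text
c [ 0.4283 -0.17    0.048 ] [ 0.4292 -0.1691  0.05  ] [ 0.4292 -0.1725  0.05  ] diam(mm) 71.22204169507984
a [ 0.5583 -0.1905  0.0473] [ 0.5601 -0.1896  0.05  ] [ 0.5586 -0.1929  0.05  ] diam(mm) 51.63936951590293
b [ 0.6643 -0.1492  0.0482] [ 0.6647 -0.1482  0.05  ] [ 0.6647 -0.1516  0.05  ] diam(mm) 59.88172968521228
[0.5176 0.1357] 79.17 [[1.4, -8.1], [4.6, -1.4], [-0.7, 2.4], [-3.8, 3.7], [-0.4, 0.5]]
[0.5202 0.1337] 79.65 [[1.0, -4.8], [5.0, 0.2], [0.6, 4.2], [-3.1, 7.1], [0.2, 3.1], [-0.3, -2.7], [0.2, -0.7], [0.7, -1.5], [-0.5, -4.1], [-0.3, 0.6], [-2.0, -3.0], [-0.3, -1.6], [-1.7, -4.2], [-2.4, -4.6], [-1.3, 0.5]]
knob [0.5514 0.2674 0.102 ] axis [0.5354 0.229  0.064 ] 0.041643486856808944 az 67.43022400519652
b from side/scene; knob scene [0.5561 0.2653 0.102 ] [0.5547 0.2601 0.102 ]
```

View pics/w1o.png

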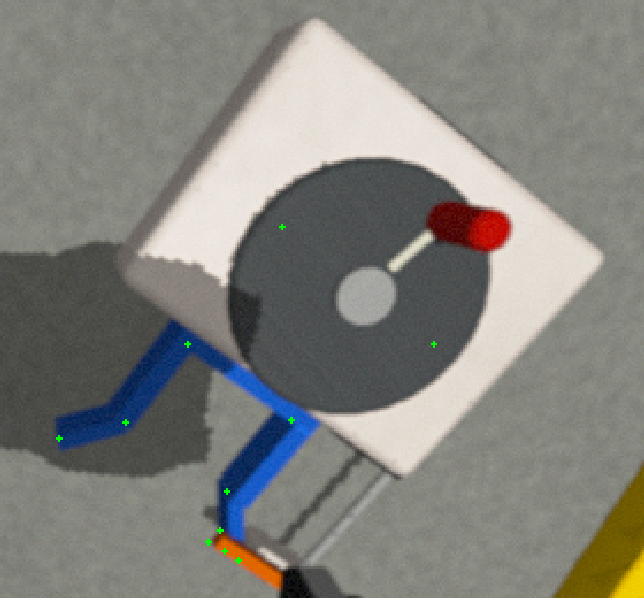

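Wrist picture: the dock is clear, with the knob at about (513,170), wheel centre (456,194) and bay mouth at lower left. The dock pose is about (0.520,0.134), yaw about 79.5°, consistent to roughly 8 mm, and I'll refine it later from close up. Now on to insert_b.

```bash
python3 -m jog '[{"rotation":[0,0,-5],"travel":[30,-43,-5],"jaw":1},{"rotation":[0,0,-5],"travel":[30,-43,-5],"jaw":1},{"rotation":[0,0,-5],"travel":[30,-43,-5],"jaw":1},{"rotation":[0,0,-5],"travel":[30,-43,-5],"jaw":1},{"rotation":[0,0,-5],"travel":[30,-43,-5],"jaw":1},{"rotation":[0,0,-5],"travel":[20,-43,-5],"jaw":1},{"rotation":[0,0,-5],"travel":[10,-47,-5],"jaw":1},{"rotation":[0,0,0],"travel":[0,0,0],"jaw":1}]'
python3 - <<'E'
from h import *
o=bot.get_obs();print(o["ee_pos"],o["tcp_rot"]);p=prm("wrist")
im=bot.camera("wrist"); cv2.imwrite("pics/w2.png",im[:,:,::-1]); np.savez("w2.npz",im=im,K=p[0],V=p[1])
E
```

```text
time: 2.98
ee_pos: [0.6031, -0.1508, 0.2247]
tcp_rot: [-90.0, 0.1, -10.0]
wrist_force: [-0.6, 1.1, 0.1]
opening: 0.0855
[ 0.60311956 -0.15076531  0.22472337] [-90.0146771    0.11253619 -10.04367424]
```

View pics/w2.png

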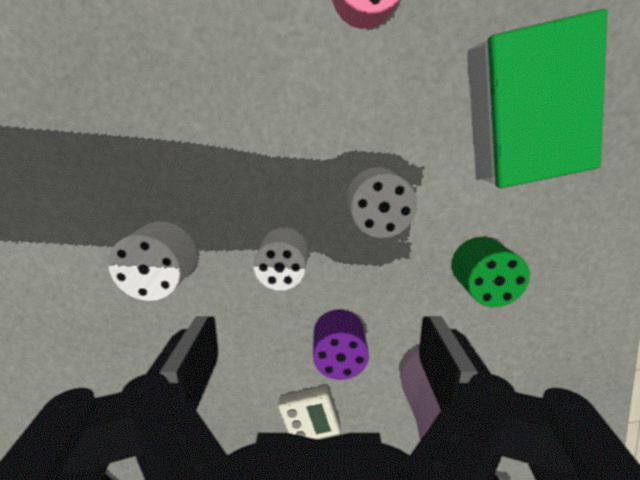

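The wrist picture shows b at (383,207), a at (279,267), c at (144,270) and the tip box at upper right. I'll take an enlarged crop and measure.

Run:
```python
from h import *
z=np.load("w2.npz"); p=(z["K"],z["V"])
w=lambda u,v,h:onz("wrist",(u,v),h,p).round(4)
b=w(384,206.5,.05);print("b",b,"a",w(279.5,267,.05),"c",w(144,269,.05))
print("diam b",np.linalg.norm(w(352,207,.05)-w(416,207,.05)),"a",np.linalg.norm(w(253,267,.05)-w(306,267,.05)),"c",np.linalg.norm(w(109,269,.05)-w(180,269,.05)))
print("box corners lid",w(498,187,.057),w(490,37,.057),"box bottom",w(477,177,0),"green",w(498,280,.05))
im=z["im"][150:310,100:540,::-1]; cv2.imwrite("pics/w2z.png",cv2.resize(im,None,fx=1.8,fy=1.8,interpolation=cv2.INTER_CUBIC))
```

```text
b [ 0.6627 -0.149   0.05  ] a [ 0.5566 -0.1906  0.05  ] c [ 0.4271 -0.1699  0.05  ]
diam b 0.05818333094624269 a 0.05116248625702235 c 0.06873790802752144
box corners lid [ 0.7616 -0.1472  0.057 ] [ 0.7571 -0.0293  0.057 ] box bottom [ 0.7671 -0.1477  0.    ] green [ 0.7637 -0.241   0.05  ]
```

View pics/w2z.png

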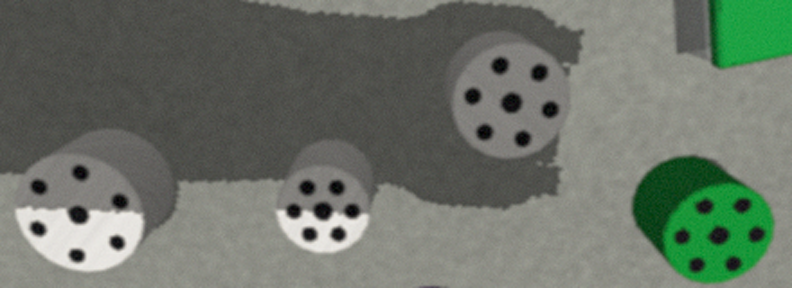

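insert_b is confirmed: the middle size, at (0.663,-0.149), with fingers clear of the tip box (edge at x=0.757). Grasping it.

```bash
python3 -m jog '[{"rotation":[0,0,0],"travel":[58,2,0],"jaw":1},{"rotation":[0,0,0],"travel":[2,0,-50],"jaw":1},{"rotation":[0,0,0],"travel":[0,0,-55],"jaw":1},{"rotation":[0,0,0],"travel":[0,0,-55],"jaw":1},{"rotation":[0,0,0],"travel":[0,0,-45],"jaw":1},{"rotation":[0,0,0],"travel":[0,0,0],"jaw":0},{"rotation":[0,0,0],"travel":[0,0,0],"jaw":0},{"rotation":[0,0,0],"travel":[0,0,0],"jaw":0}]' 40
python3 -m jog '[{"rotation":[0,0,0],"travel":[0,0,0],"jaw":-1},{"rotation":[0,0,0],"travel":[0,0,0],"jaw":-1},{"rotation":[0,0,0],"travel":[0,0,0],"jaw":-1}]'
```

```text
time: 4.03
ee_pos: [0.6643, -0.1459, 0.0239]
tcp_rot: [-90.0, -0.2, -9.8]
wrist_force: [-0.5, -0.2, -4.3]
opening: 0.058
time: 4.4
ee_pos: [0.6637, -0.1461, 0.0227]
tcp_rot: [-90.0, -0.1, -9.8]
wrist_force: [-0.5, 0.8, 6.2]
opening: 0.0583
```

```bash
python3 -m jog '[{"rotation":[0,0,0],"travel":[0,0,20],"jaw":-1},{"rotation":[0,0,0],"travel":[0,0,20],"jaw":-1},{"rotation":[0,0,0],"travel":[-25,33,0],"jaw":-1},{"rotation":[0,0,0],"travel":[-30,38,0],"jaw":-1},{"rotation":[0,0,0],"travel":[-30,38,0],"jaw":-1},{"rotation":[0,0,0],"travel":[-30,38,0],"jaw":-1},{"rotation":[0,0,0],"travel":[-25,33,0],"jaw":-1},{"rotation":[0,0,0],"travel":[0,0,0],"jaw":-1}]'
python3 - <<'E'
from h import *
o=bot.get_obs();print(o["ee_pos"],o["tcp_rot"]);p=prm("wrist")
for c in("wrist","side","scene"):
    im=bot.camera(c); cv2.imwrite(f"pics/{c}3.png",im[:,:,::-1]); 
    if c=="wrist":np.savez("w3.npz",im=im,K=p[0],V=p[1])
    else:
        x0,y0=(230,160) if c=="side" else (230,150)
        cv2.imwrite(f"pics/{c}3.png",cv2.resize(im[y0:y0+180,x0:x0+220,::-1],None,fx=3,fy=3,interpolation=cv2.INTER_CUBIC))
E
```

```text
time: 5.4
ee_pos: [0.5221, 0.0359, 0.063]
tcp_rot: [-90.0, -0.1, -9.6]
wrist_force: [0.0, -0.2, -2.9]
opening: 0.0582
[0.52214363 0.03587468 0.06299555] [-8.99639705e+01 -6.92523920e-02 -9.63579718e+00]
```

View pics/wrist3.png

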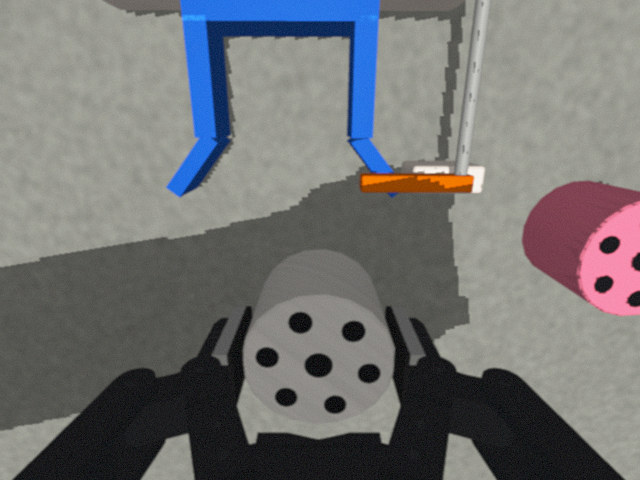

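View pics/side3.png

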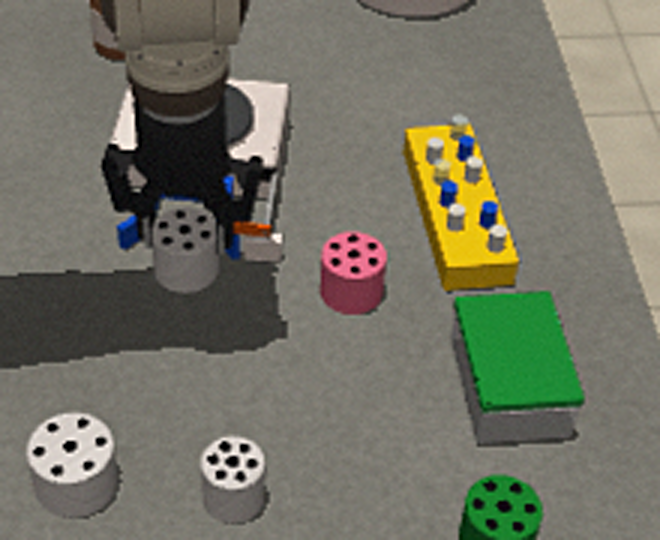

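View pics/scene3.png

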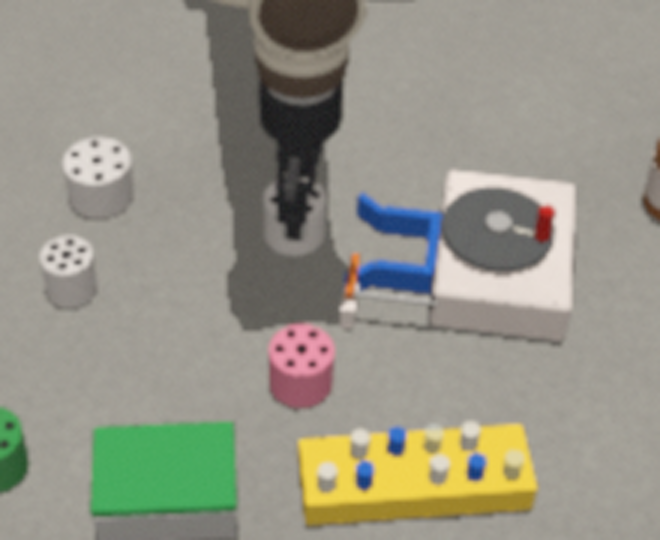

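```bash
cat > d3.py <<'E'
from d import *
z=np.load("w3.npz"); PR["wrist"]=(z["K"],z["V"])
o=[("wrist",(208,21),(30,32,30)),("wrist",(355,21),(30,-32,30)),("wrist",(217,137),(-18,32,30)),("wrist",(349,137),(-18,-32,30))]
f=lambda p:np.concatenate([proj(c,W(p,l),PR[c])-np.array(xy) for c,xy,l in o])
r=least_squares(f,[.5,.1,1.4]);x=r.x
if __name__=="__main__":
  print("dock",x[:2].round(4),np.degrees(x[2]),r.fun.round(1))
  g=onz("wrist",(361,177),.041,PR["wrist"]);t=onz("wrist",(318,365),.08,PR["wrist"])
  def L(w):
    d=w[:2]-x[:2];c,s=np.cos(x[2]),np.sin(x[2]);return (c*d[0]+s*d[1],-s*d[0]+c*d[1])
  e=bot.get_obs()["ee_pos"]
  print("gate tip dock",np.round(L(g),4),"tcp dock",np.round(L(e),4),"insert top",t.round(4),np.round(L(t),4))
  for n,l in dict(stage=(-76,0,0),home=(0,0,0),axis=(95,0,64)).items(): print(n,W(x,l).round(4))
E
python3 d3.py | grep -v ^[abc]
```

```text
dock [0.5211 0.1332] 80.03208820684127 [-1.5 -0.6  0.2  0.3 -0.8 -0.1  2.2  0.7]
gate tip dock [-0.0349 -0.0361] tcp dock [-0.0974 -0.0199] insert top [0.5188 0.0233 0.08  ] [-0.1086 -0.0167]
stage [0.5079 0.0583 0.    ]
home [0.5211 0.1332 0.    ]
```

Dock refined to (0.521,0.133), yaw 80.0°, with the gate tip at dock (-35,-36), which matches the description. Setting the insert down just before the mouth at dock (-76,0).

```bash
python3 -m jog '[{"rotation":[0,0,0],"travel":[-14,25,-10],"jaw":-1},{"rotation":[0,0,0],"travel":[0,0,-18],"jaw":-1},{"rotation":[0,0,0],"travel":[0,0,-12],"jaw":-1},{"rotation":[0,0,0],"travel":[0,0,0],"jaw":-1},{"rotation":[0,0,0],"travel":[0,0,0],"jaw":0.6},{"rotation":[0,0,0],"travel":[0,0,0],"jaw":0.8},{"rotation":[0,0,0],"travel":[0,0,0],"jaw":0.8},{"rotation":[0,0,0],"travel":[0,0,0],"jaw":0.8}]'
python3 -m jog '[{"rotation":[0,0,0],"travel":[0,0,35],"jaw":0.8},{"rotation":[0,0,0],"travel":[0,0,50],"jaw":0.6},{"rotation":[0,0,0],"travel":[-7,-42,20],"jaw":-0.5},{"rotation":[0,0,0],"travel":[-4,-20,0],"jaw":-0.5},{"rotation":[0,0,0],"travel":[0,0,0],"jaw":-0.5}]'
python3 - <<'E'
from h import *
o=bot.get_obs();print(o["ee_pos"],o["tcp_rot"]);p=prm("wrist")
im=bot.camera("wrist"); cv2.imwrite(f"pics/wrist4.png",im[:,:,::-1]); np.savez("w4.npz",im=im,K=p[0],V=p[1])
E
```

```text
time: 6.55
ee_pos: [0.5092, 0.059, 0.0214]
tcp_rot: [-90.0, -0.0, -9.8]
wrist_force: [0.0, -0.2, 0.0]
opening: 0.0765
time: 7.18
ee_pos: [0.498, -0.0039, 0.1266]
tcp_rot: [-90.0, -0.0, -9.9]
wrist_force: [-0.1, 0.1, -0.4]
opening: 0.0216
[ 0.49804991 -0.00386657  0.12663532] [-8.99954745e+01 -3.99116342e-02 -9.90116821e+00]
```

View pics/wrist4.png

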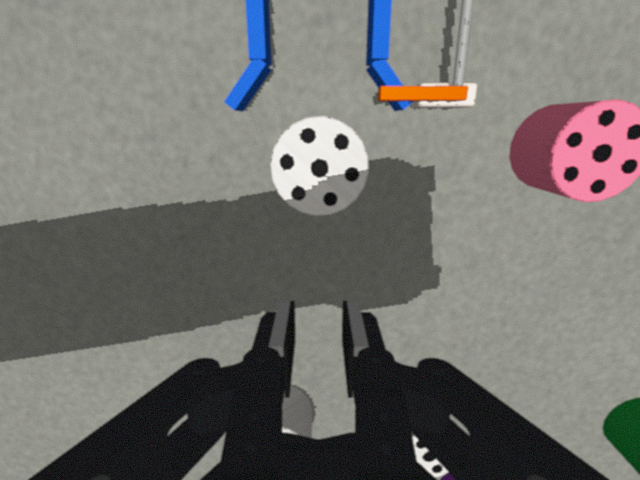

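The insert stands upright at (320,166), lined up with the mouth. Lowering behind it and pushing in with the fingers 22 mm apart.

```bash
python3 -m jog '[{"rotation":[0,0,0],"travel":[0,0,-50],"jaw":-0.5},{"rotation":[0,0,0],"travel":[0,0,-52],"jaw":-0.5},{"rotation":[0,0,0],"travel":[3,17,0],"jaw":-0.5},{"rotation":[0,0,0],"travel":[2,12,0],"jaw":-0.5},{"rotation":[0,0,0],"travel":[2,12,0],"jaw":-0.5},{"rotation":[0,0,0],"travel":[2,12,0],"jaw":-0.5},{"rotation":[0,0,0],"travel":[2,12,0],"jaw":-0.5}]'
python3 -m jog '[{"rotation":[0,0,0],"travel":[2,10,0],"jaw":-0.5},{"rotation":[0,0,0],"travel":[2,10,0],"jaw":-0.5},{"rotation":[0,0,0],"travel":[1,5,0],"jaw":-0.5}]'
python3 - <<'E'
from h import *
o=bot.get_obs();print(o["ee_pos"],o["tcp_rot"],o["wrist_force"]);p=prm("wrist")
im=bot.camera("wrist"); cv2.imwrite(f"pics/wrist5.png",im[:,:,::-1]); np.savez("w5.npz",im=im,K=p[0],V=p[1])
E
```

```text
time: 8.1
ee_pos: [0.5098, 0.0628, 0.0254]
tcp_rot: [-90.0, -0.1, -9.8]
wrist_force: [-0.3, -3.4, 3.3]
opening: 0.0214
time: 8.48
ee_pos: [0.5141, 0.0876, 0.0243]
tcp_rot: [-90.0, 0.0, -9.8]
wrist_force: [0.1, -3.9, 2.7]
opening: 0.0216
[0.51414931 0.08758736 0.02427277] [-9.00054862e+01  4.91756796e-03 -9.77672331e+00] [ 0.11786622 -3.88896266  2.68593739]
```

View pics/wrist5.png

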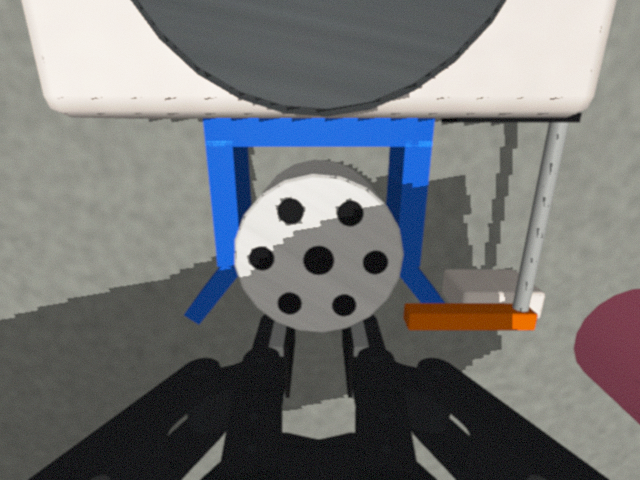

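It's sliding in straight, with the gate clear of the right finger. About 7–8 mm to go, so I'll press on in small steps while watching the force.

```bash
python3 -m jog '[{"rotation":[0,0,0],"travel":[1,4,0],"jaw":-0.5},{"rotation":[0,0,0],"travel":[0,2,0],"jaw":-0.5},{"rotation":[0,0,0],"travel":[0,0,0],"jaw":-0.5}]'
python3 -m jog '[{"rotation":[0,0,0],"travel":[0,2,0],"jaw":-0.5},{"rotation":[0,0,0],"travel":[0,0,0],"jaw":-0.5}]'
```

```text
time: 8.9
ee_pos: [0.515, 0.0932, 0.0241]
tcp_rot: [-90.0, 0.0, -9.8]
wrist_force: [-0.8, -0.9, 0.4]
opening: 0.0214
time: 9.15
ee_pos: [0.515, 0.0952, 0.0242]
tcp_rot: [-90.0, 0.0, -9.8]
wrist_force: [0.4, -1.0, -0.2]
opening: 0.0213
```

```bash
python3 -m jog '[{"rotation":[0,0,0],"travel":[0,2,0],"jaw":-0.5},{"rotation":[0,0,0],"travel":[0,0,0],"jaw":-0.5}]'
python3 -m jog '[{"rotation":[0,0,0],"travel":[0,2,0],"jaw":-0.5},{"rotation":[0,0,0],"travel":[0,0,0],"jaw":-0.5}]'
```

```text
time: 9.4
ee_pos: [0.5148, 0.0955, 0.0243]
tcp_rot: [-90.2, -0.0, -9.9]
wrist_force: [-0.6, -9.9, 2.3]
opening: 0.0211
time: 9.65
ee_pos: [0.5147, 0.0959, 0.0244]
tcp_rot: [-90.4, -0.0, -9.9]
wrist_force: [-2.3, -20.0, 5.7]
opening: 0.0212
```

It has hit the stop: 20 N with no further motion, at TCP dock x of about -38, as predicted. Backing away, lifting and looking.

```bash
python3 -m jog '[{"rotation":[0,0,0],"travel":[0,-6,0],"jaw":-0.5},{"rotation":[0,0,0],"travel":[-6,-34,0],"jaw":-0.5},{"rotation":[0,0,0],"travel":[0,0,50],"jaw":-0.5},{"rotation":[0,0,0],"travel":[0,0,60],"jaw":0},{"rotation":[0,0,0],"travel":[0,0,50],"jaw":0},{"rotation":[0,0,0],"travel":[0,30,0],"jaw":0.2},{"rotation":[0,0,0],"travel":[0,30,0],"jaw":0.2},{"rotation":[0,0,0],"travel":[0,0,0],"jaw":0.2}]'
python3 - <<'E'
from h import *
o=bot.get_obs();print(o["ee_pos"],o["tcp_rot"],o["wrist_force"],o["opening"]);p=prm("wrist")
im=bot.camera("wrist"); cv2.imwrite(f"pics/wrist6.png",im[:,:,::-1]); np.savez("w6.npz",im=im,K=p[0],V=p[1])
E
```

```text
time: 10.65
ee_pos: [0.509, 0.1207, 0.1842]
tcp_rot: [-90.0, 0.0, -9.6]
wrist_force: [-0.2, -0.9, 0.2]
opening: 0.0507
[0.50897795 0.1207086  0.18420969] [-8.99528774e+01  9.02721472e-03 -9.64758915e+00] [-0.17960449 -0.86630762  0.15108467] 0.05067181739515078
```

View pics/wrist6.png

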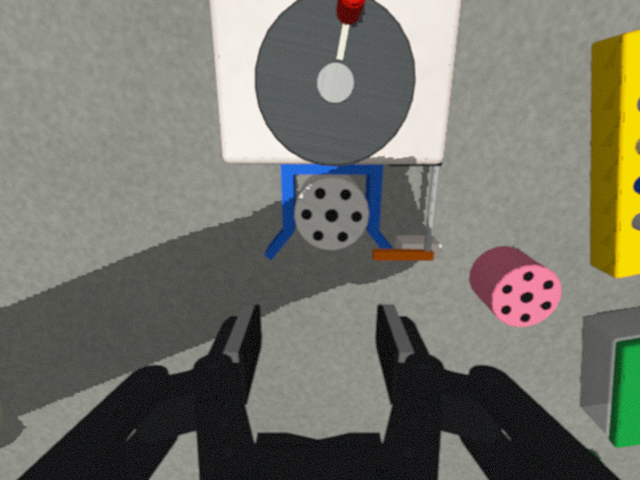

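The insert is seated in the bay at (331,213) and upright. Now I'll compute the knob position from this view.

```bash
python3 - <<'E' | grep -v ^[abc]
from d3 import *
z=np.load("w6.npz"); P=(z["K"],z["V"])
w=lambda u,v,h:onz("wrist",(u,v),h,P)
def L(w):
    d=w[:2]-x[:2];c,s=np.cos(x[2]),np.sin(x[2]);return np.round([1000*(c*d[0]+s*d[1]),1000*(-s*d[0]+c*d[1])],1)
print("ins",L(w(331.5,213.5,.05)),"wheel ctr",L(w(335.5,80,.064)),w(335.5,80,.064).round(4),"disc l/r",L(w(256,80,.064)),L(w(415,80,.064)),"gate end",L(w(373,250,.041)))
A=W(x,(95,0,64)); print("axis",A)
for az in (66,71,76,80):
    k=A+np.r_[.043*np.cos(np.radians(az)),.043*np.sin(np.radians(az)),0]
    print(az,[proj("wrist",np.r_[k[:2],h],P).round(1).tolist() for h in (.064,.102)])
im=z["im"][0:240,220:460,::-1]; cv2.imwrite("pics/w6z.png",cv2.resize(im,None,fx=2.5,fy=2.5,interpolation=cv2.INTER_CUBIC))
E
```

```text
ins [1.5 0.4] wheel ctr [97.3 -0.1] [0.538 0.229 0.064] disc l/r [97.  53.5] [ 97.6 -53.7] gate end [-32.5 -35.9]
66 [[353.0, 12.5], [359.4, -8.3]]
71 [[347.2, 11.1], [352.7, -9.9]]
76 [[341.4, 10.3], [345.7, -10.9]]
80 [[336.7, 10.0], [340.2, -11.2]]
```

View pics/w6z.png

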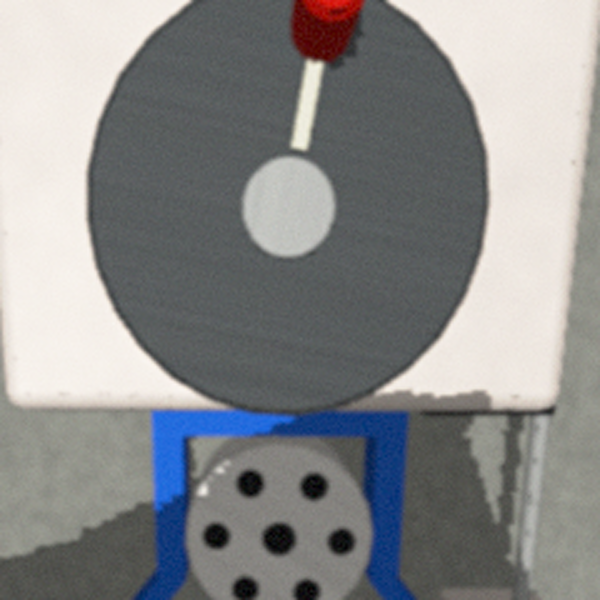

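```bash
python3 -m jog '[{"rotation":[0,0,0],"travel":[20,50,0],"jaw":0.2},{"rotation":[0,0,0],"travel":[20,50,0],"jaw":0.2},{"rotation":[0,0,0],"travel":[0,0,0],"jaw":0.2}]'
python3 - <<'E' | grep -v ^[abc]
from h import *
o=bot.get_obs();print(o["ee_pos"],o["tcp_rot"],o["wrist_force"],o["opening"]);p=prm("wrist")
im=bot.camera("wrist"); cv2.imwrite(f"pics/wrist7.png",im[:,:,::-1]); np.savez("w7.npz",im=im,K=p[0],V=p[1])
E
```

```text
time: 11.08
ee_pos: [0.5496, 0.2209, 0.1829]
tcp_rot: [-90.0, 0.1, -9.7]
wrist_force: [-0.3, -0.9, -0.7]
opening: 0.0514
[0.54961844 0.2209022  0.18288306] [-9.00185189e+01  8.96522583e-02 -9.65569863e+00] [-0.3194884  -0.87836961 -0.69453128] 0.05142843216797919
```

View pics/wrist7.png

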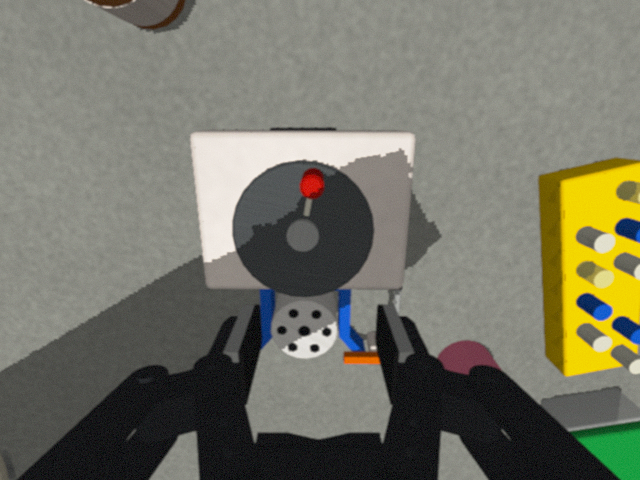

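```bash
python3 - <<'E' | grep -v "^[abc] "
from d3 import *
z=np.load("w7.npz"); P=(z["K"],z["V"])
w=lambda u,v,h:onz("wrist",(u,v),h,P)
k=w(312,181.5,.102);a=w(303,228.5,.064);v=(k-a)[:2]
print("knob",k.round(4),"axis",a.round(4),"r",np.linalg.norm(v),np.degrees(np.arctan2(v[1],v[0])), "disc dia",np.linalg.norm(w(233,228,.064)-w(373.5,228,.064)))
im=z["im"][120:310,180:430,::-1]; cv2.imwrite("pics/w7z.png",cv2.resize(im,None,fx=3,fy=3,interpolation=cv2.INTER_CUBIC))
E
```

```text
knob [0.5528 0.2705 0.102 ] axis [0.5381 0.2306 0.064 ] r 0.042497571383741446 69.71514015370681 disc dia 0.10756205666960324
```

View pics/w7z.png

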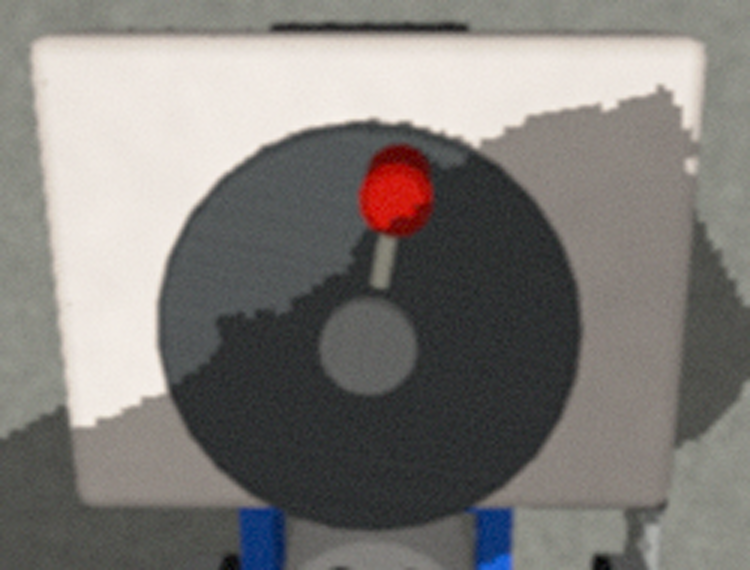

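The knob is at (0.5525,0.268), axis about (0.538,0.228), radius 42.6 mm (43 expected), azimuth about 70°. Going down to grip the knob.

```bash
python3 -m jog '[{"rotation":[0,0,0],"travel":[3,47,0],"jaw":0.2},{"rotation":[0,0,0],"travel":[0,0,-35],"jaw":0.2},{"rotation":[0,0,0],"travel":[0,0,-36],"jaw":0.2},{"rotation":[0,0,0],"travel":[0,0,-36],"jaw":0.2},{"rotation":[0,0,0],"travel":[0,0,0],"jaw":-1},{"rotation":[0,0,0],"travel":[0,0,0],"jaw":-1},{"rotation":[0,0,0],"travel":[0,0,0],"jaw":-1},{"rotation":[0,0,0],"travel":[0,0,0],"jaw":-1}]' 40
python3 - <<'E'
from h import *
for c in("side","scene"):
    im=bot.camera(c); x0,y0=(230,130) if c=="side" else (320,160)
    cv2.imwrite(f"pics/{c}8.png",cv2.resize(im[y0:y0+120,x0:x0+140,::-1],None,fx=4,fy=4,interpolation=cv2.INTER_CUBIC))
E
```

```text
time: 12.12
ee_pos: [0.5527, 0.2655, 0.0792]
tcp_rot: [-90.0, -0.1, -9.8]
wrist_force: [-1.3, -5.8, 5.3]
opening: 0.0145
```

View pics/side8.png

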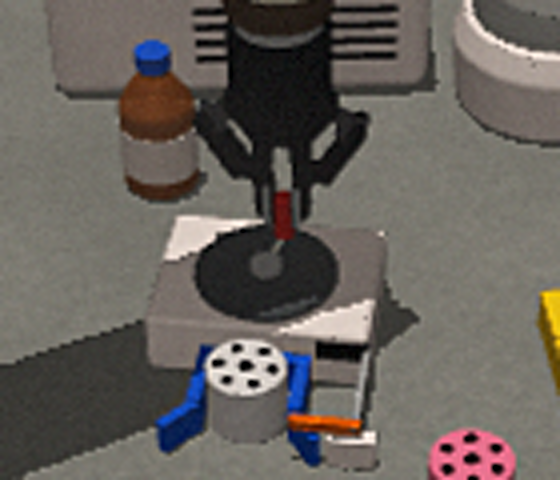

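View pics/scene8.png

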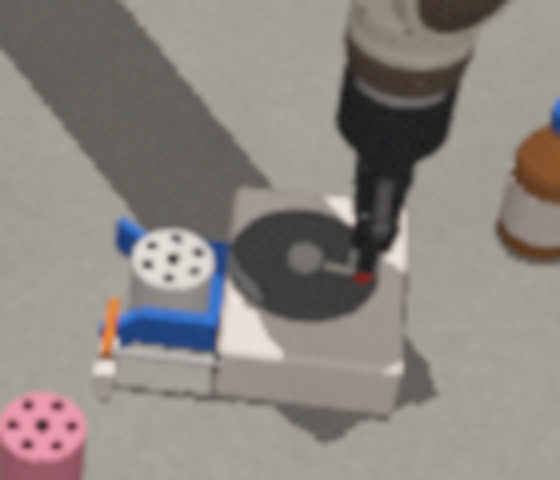

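The knob is gripped (opening 14.5 mm). I'll compute the clockwise step list.

```bash
python3 -c "
import numpy as np
p=None;acc=np.zeros(2)
for i in range(0,29):
    a=np.radians(70-15*i);q=43*np.array([np.cos(a),np.sin(a)])
    if i: 
        d=np.round(q-q0-acc,0);acc+=d;print(i,70-15*i,d)
    else:q0=q
"
```

```text
1 55 [10. -5.]
2 40 [ 8. -8.]
3 25 [ 6. -9.]
4 10 [  4. -11.]
5 -5 [  0. -11.]
6 -20 [ -2. -11.]
7 -35 [ -5. -10.]
8 -50 [-8. -8.]
9 -65 [-10.  -6.]
10 -80 [-10.  -4.]
11 -95 [-11.  -0.]
12 -110 [-11.   2.]
13 -125 [-10.   5.]
14 -140 [-9.  8.]
15 -155 [-6.  9.]
16 -170 [-3. 11.]
17 -185 [-1. 11.]
18 -200 [ 3. 11.]
19 -215 [ 5. 10.]
20 -230 [8. 9.]
21 -245 [9. 6.]
22 -260 [11.  3.]
23 -275 [11.  0.]
24 -290 [11. -2.]
25 -305 [10. -5.]
26 -320 [ 8. -8.]
27 -335 [ 6. -9.]
28 -350 [  4. -11.]
```

```bash
python3 -m jog '[{"rotation":[0,0,0],"travel":[10,-5,0],"jaw":-1},{"rotation":[0,0,0],"travel":[8,-8,0],"jaw":-1},{"rotation":[0,0,0],"travel":[6,-9,0],"jaw":-1},{"rotation":[0,0,0],"travel":[4,-11,0],"jaw":-1}]'
python3 -m jog '[{"rotation":[0,0,0],"travel":[0,-11,0],"jaw":-1},{"rotation":[0,0,0],"travel":[-2,-11,0],"jaw":-1},{"rotation":[0,0,0],"travel":[-5,-10,0],"jaw":-1},{"rotation":[0,0,0],"travel":[-8,-8,0],"jaw":-1}]'
python3 - <<'E'
from h import *
for c in("side","wrist"):
    im=bot.camera(c); x0,y0=(230,130) if c=="side" else (320,160)
    cv2.imwrite(f"pics/{c}9.png",cv2.resize(im[y0:y0+120,x0:x0+140,::-1],None,fx=4,fy=4,interpolation=cv2.INTER_CUBIC) if c=="side" else im[:,:,::-1])
E
```

```text
time: 12.72
ee_pos: [0.5803, 0.2336, 0.0792]
tcp_rot: [-89.9, -0.0, -9.7]
wrist_force: [-9.4, 0.2, 7.4]
opening: 0.0147
time: 13.22
ee_pos: [0.5666, 0.193, 0.0792]
tcp_rot: [-89.9, -0.2, -9.8]
wrist_force: [3.0, -1.5, 8.2]
opening: 0.0144
```

View pics/side9.png

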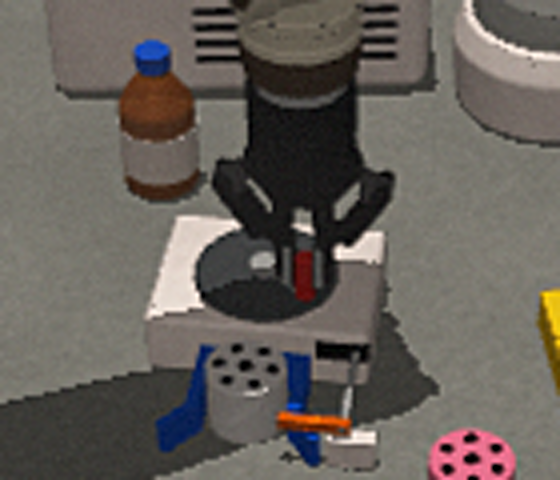

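View pics/wrist9.png

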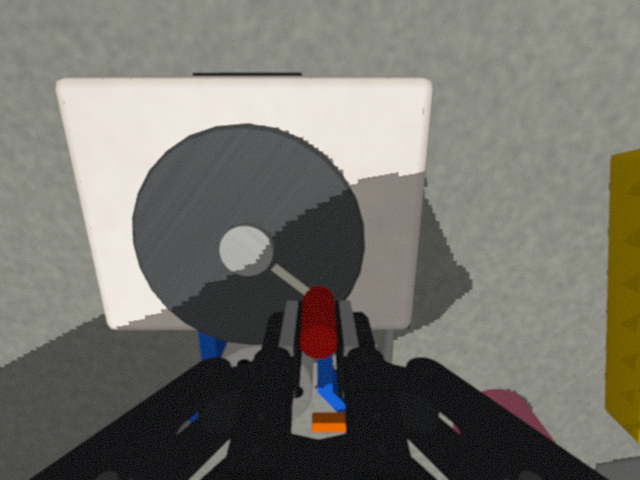

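The wheel turns and the gate advances with low forces. Continuing.

```bash
python3 -m jog '[{"rotation":[0,0,0],"travel":[-10,-6,0],"jaw":-1},{"rotation":[0,0,0],"travel":[-10,-4,0],"jaw":-1},{"rotation":[0,0,0],"travel":[-11,0,0],"jaw":-1},{"rotation":[0,0,0],"travel":[-11,2,0],"jaw":-1}]'
python3 -m jog '[{"rotation":[0,0,0],"travel":[-10,5,0],"jaw":-1},{"rotation":[0,0,0],"travel":[-9,8,0],"jaw":-1},{"rotation":[0,0,0],"travel":[-6,9,0],"jaw":-1},{"rotation":[0,0,0],"travel":[-3,11,0],"jaw":-1}]'
```

```text
time: 13.82
ee_pos: [0.5238, 0.1843, 0.0791]
tcp_rot: [-90.0, -0.2, -9.8]
wrist_force: [2.0, -0.5, 7.7]
opening: 0.0143
time: 14.32
ee_pos: [0.4954, 0.2182, 0.0791]
tcp_rot: [-89.9, -0.1, -9.8]
wrist_force: [1.1, -3.2, 8.5]
opening: 0.0144
```

```bash
python3 -m jog '[{"rotation":[0,0,0],"travel":[-1,11,0],"jaw":-1},{"rotation":[0,0,0],"travel":[3,11,0],"jaw":-1},{"rotation":[0,0,0],"travel":[5,10,0],"jaw":-1},{"rotation":[0,0,0],"travel":[8,9,0],"jaw":-1}]'
python3 -m jog '[{"rotation":[0,0,0],"travel":[9,6,0],"jaw":-1},{"rotation":[0,0,0],"travel":[11,3,0],"jaw":-1},{"rotation":[0,0,0],"travel":[11,0,0],"jaw":-1}]'
```

```text
time: 14.82
ee_pos: [0.5111, 0.259, 0.0791]
tcp_rot: [-90.0, -0.2, -9.8]
wrist_force: [4.3, -8.2, 8.4]
opening: 0.0145
time: 15.2
ee_pos: [0.5418, 0.268, 0.0791]
tcp_rot: [-90.0, -0.1, -9.8]
wrist_force: [-2.7, -4.6, 10.2]
opening: 0.0143
```

```bash
python3 -m jog '[{"rotation":[0,0,0],"travel":[11,-2,0],"jaw":-1},{"rotation":[0,0,0],"travel":[0,0,0],"jaw":-1}]'
python3 -m jog '[{"rotation":[0,0,0],"travel":[10,-5,0],"jaw":-1},{"rotation":[0,0,0],"travel":[0,0,0],"jaw":-1}]'
python3 - <<'E'
from h import *
for c in("side","wrist"):
    im=bot.camera(c); x0,y0=(230,130) if c=="side" else (320,160)
    cv2.imwrite(f"pics/{c}10.png",cv2.resize(im[y0:y0+120,x0:x0+140,::-1],None,fx=4,fy=4,interpolation=cv2.INTER_CUBIC) if c=="side" else im[:,:,::-1])
E
```

```text
time: 15.45
ee_pos: [0.5532, 0.2653, 0.0792]
tcp_rot: [-90.0, -0.1, -9.8]
wrist_force: [-1.0, -4.8, 8.3]
opening: 0.0147
time: 15.7
ee_pos: [0.5628, 0.2603, 0.0791]
tcp_rot: [-90.0, -0.1, -9.8]
wrist_force: [-1.8, -4.6, 10.1]
opening: 0.0148
```

View pics/side10.png

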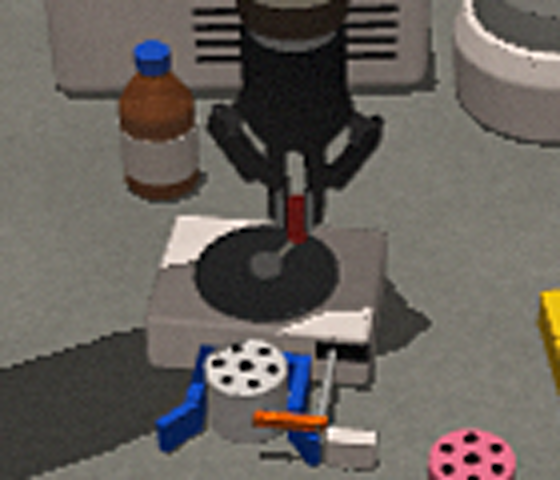

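The gate now crosses behind the insert. I'll take the last stretch in smaller steps until the stop shows in the force.

```bash
python3 -m jog '[{"rotation":[0,0,0],"travel":[4,-4,0],"jaw":-1},{"rotation":[0,0,0],"travel":[0,0,0],"jaw":-1}]'
python3 -m jog '[{"rotation":[0,0,0],"travel":[4,-4,0],"jaw":-1},{"rotation":[0,0,0],"travel":[0,0,0],"jaw":-1}]'
python3 -m jog '[{"rotation":[0,0,0],"travel":[3,-4,0],"jaw":-1},{"rotation":[0,0,0],"travel":[0,0,0],"jaw":-1}]'
```

```text
time: 16.05
ee_pos: [0.5668, 0.2569, 0.0792]
tcp_rot: [-89.9, -0.1, -9.8]
wrist_force: [-0.5, -1.6, 8.9]
opening: 0.0145
time: 16.3
ee_pos: [0.5707, 0.2529, 0.0791]
tcp_rot: [-89.9, -0.1, -9.8]
wrist_force: [-0.8, -1.5, 8.4]
opening: 0.0145
time: 16.55
ee_pos: [0.5737, 0.249, 0.0792]
tcp_rot: [-89.9, -0.1, -9.8]
wrist_force: [-1.2, -1.9, 8.1]
opening: 0.0145
```

```bash
python3 -m jog '[{"rotation":[0,0,0],"travel":[2,-4,0],"jaw":-1},{"rotation":[0,0,0],"travel":[0,0,0],"jaw":-1}]'
python3 -m jog '[{"rotation":[0,0,0],"travel":[2,-4,0],"jaw":-1},{"rotation":[0,0,0],"travel":[0,0,0],"jaw":-1}]'
```

```text
time: 16.8
ee_pos: [0.5741, 0.2482, 0.0791]
tcp_rot: [-89.6, 0.1, -9.6]
wrist_force: [-9.3, 14.5, 8.5]
opening: 0.0145
time: 17.05
ee_pos: [0.5743, 0.2475, 0.0791]
tcp_rot: [-89.3, 0.3, -9.5]
wrist_force: [-18.0, 29.8, 9.9]
opening: 0.0143
```

The stop is reached: 35 N tangentially with no further motion. Relaxing the push, opening and lifting off.

```bash
python3 -m jog '[{"rotation":[0,0,0],"travel":[-3,6,0],"jaw":-1},{"rotation":[0,0,0],"travel":[0,0,0],"jaw":-1}]'
python3 -m jog '[{"rotation":[0,0,0],"travel":[0,0,0],"jaw":0},{"rotation":[0,0,0],"travel":[0,0,0],"jaw":0},{"rotation":[0,0,0],"travel":[0,0,0],"jaw":0},{"rotation":[0,0,0],"travel":[0,0,30],"jaw":0},{"rotation":[0,0,0],"travel":[0,0,50],"jaw":0},{"rotation":[0,0,0],"travel":[0,-50,40],"jaw":0},{"rotation":[0,0,0],"travel":[-20,-50,0],"jaw":0},{"rotation":[0,0,0],"travel":[0,0,0],"jaw":0}]'
python3 - <<'E'
from h import *
o=bot.get_obs();print(o["ee_pos"],o["wrist_force"])
p=prm("wrist")
for c in("side","wrist","scene"):
    im=bot.camera(c); x0,y0=(230,130) if c=="side" else (320,160)
    if c=="wrist": np.savez("w11.npz",im=im,K=p[0],V=p[1])
    cv2.imwrite(f"pics/{c}11.png",cv2.resize(im[y0:y0+120,x0:x0+140,::-1],None,fx=4,fy=4,interpolation=cv2.INTER_CUBIC) if c=="side" else im[:,:,::-1])
E
```

```text
time: 17.3
ee_pos: [0.5739, 0.2483, 0.0792]
tcp_rot: [-89.9, -0.1, -9.7]
wrist_force: [-3.8, 2.7, 9.3]
opening: 0.0145
time: 18.3
ee_pos: [0.5535, 0.1456, 0.1973]
tcp_rot: [-90.0, -0.1, -10.0]
wrist_force: [0.0, 0.3, 0.4]
opening: 0.0425
[0.5535194  0.14557652 0.19731453] [0.01307516 0.30644961 0.36729538]
```

View pics/side11.png

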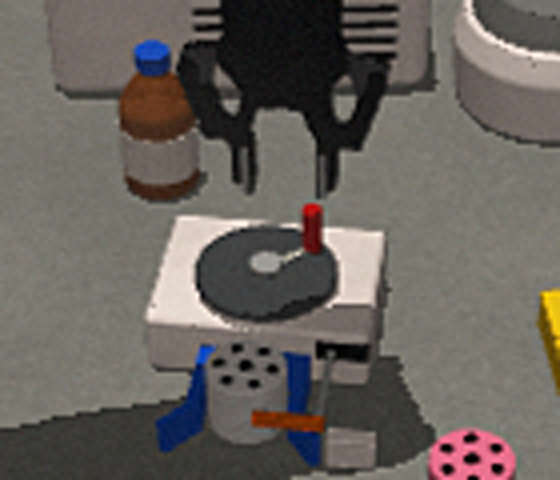

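View pics/wrist11.png

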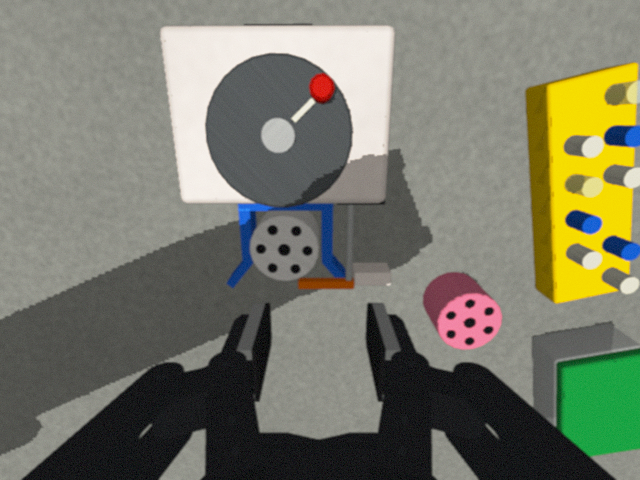

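View pics/scene11.png

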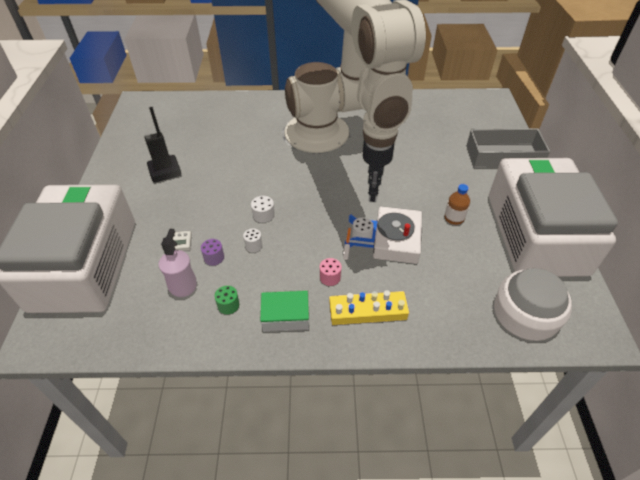

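```bash
python3 - <<'E' | grep -v ^[abc]
from d3 import *
z=np.load("w11.npz"); P=(z["K"],z["V"])
w=lambda u,v,h:onz("wrist",(u,v),h,P)
def L(w):
    d=w[:2]-x[:2];c,s=np.cos(x[2]),np.sin(x[2]);return np.round([1000*(c*d[0]+s*d[1]),1000*(-s*d[0]+c*d[1])],1)
k=w(322,86,.102);a=W(x,(95,0,64));b=(k-a)[:2]
print("ins",L(w(284.5,249,.05)),"gate end",L(w(299,279,.041)),"knob az",np.degrees(np.arctan2(b[1],b[0])))
E
```

```text
ins [-1.2  0.4] gate end [-33.7 -11.1] knob az 32.45288836306931
```

The gate end is at dock y of about -11 mm (-10 is closed), the insert is at (-1,0) within measurement error, and the other objects look unmoved. Handing in.

```bash
python3 -c "
from workcell import bot
print(bot.job_done(), bot.get_obs()['time'])"
```

```text
the job is handed in; nothing more can be done
the job is handed in; nothing more can be done
```

I put the 60 mm insert (insert_b) in the blue bay, pushed it home, wound the handwheel clockwise to its stop, and handed the job in. The last move ended at about 18.3 s, within the 70 s limit.

- **Choice of insert:** the three grey inserts measured about 52, 58–60 and 69–71 mm across, so the middle one was the one that fits. I set it down in front of the mouth and pushed it in with the fingers, up to a 20 N rise with no further motion.
- **Handwheel:** I led the red knob round about 398° until it stopped, at about 35 N on the knob with no further motion. I then eased off and let go.
- **Last checks:**
  - The insert is upright, within about 1.5 mm of home.
  - The gate end is at dock y of about −11 mm; −10 mm is fully closed.
  - The robot is clear of everything, with wrist force about 0.
  - The other inserts and objects look unmoved in the scene picture; I compared them by eye only.
- **Disagreements:** early estimates of the dock's position differed by up to about 10 mm, because the housing corners fitted poorly. A close-up fit on the bay walls settled it. The gripper read about 1.5–2 mm under the true size on both the insert and the knob.

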